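# Pack the last glass drop ornament

## Task

One long drop-shaped ornament is still in the delivery carton. Lift it out of its slot, set it down on the cork rest and let go, then take it again round its waist and lay it gently in the one empty pocket of the moulded tray, lying lengthwise on the pocket floor like the other two. It is fragile: do not squeeze it hard, press it down or drop it, and leave the other ornaments where they are.

Things in the scene. Friction and masses are not known exactly. Their poses are not given: they have to be found in the camera images.
- ornament: Thin white glass drop, 60 mm long, 40 mm across the waist, 45 g, lying on its side. Origin mid-length on its long axis (x), 20 mm above what it lies on. Flat 14 mm brass cap at x=-30 mm, 16 mm wide end at x=+30; waist full from -6 to +10. Round about x: y, z mean nothing. 5-15 N grip holds it; it breaks if gripped over 30 N, pushed over 18 N on tray, rest or carton, or let fall over 10 mm.
- carton: Cardboard carton, fixed, 178 (x) by 156 (y) by 58 mm high, open top. Origin under its centre on the bench. Three slots along x, at y=-50, 0, +50 mm: 46 mm wide, 170 long, floor 16 mm above the bench, walls 4 mm thick up to 58. The drop lies lengthwise near mid-slot in one: only its ends can be reached (60 mm grip). Squat ornaments stand in the others.
- rest: Fixed cork rest, 48 (x) by 34 (y) mm. Origin under its centre on the bench. Floor 16 mm above the bench; four 6 mm high lobes on it (inner faces y=+-13 mm, x=+-12 to +-22 mm) keep an ornament laid along x from rolling, its axis 36 mm above the bench. Smaller than the ornament: fingers pass on all sides.
- tray: Fixed grey moulded tray, 110 (x) by 280 (y) mm, 8 mm base, rim to 13 mm. Origin under its centre on the bench. Pockets at y=-90, 0, +90 mm, long along x: floor 16 mm above the bench, 48 by 34 mm, four lobes as on the rest; end walls 40 mm wide, to 46 mm above the bench, 70 mm apart: no room for fingers there, so grip across the waist. Sides open.
- liner: Thin slip of white paper, 44 by 24 mm, lying on the floor of the empty pocket. Origin at the centre of that pocket's floor, 16 mm above the bench; x along the pocket's length. The seated ornament's origin is 20 mm above it.
- packed_a: A drop ornament like the one to pack, already lying in another pocket of the tray; origin and axes as for the ornament.
- packed_b: A second packed drop ornament, in the third pocket; origin and axes as for the ornament.
- squat_a: Squat white onion-shaped ornament, 40 mm across and 40 mm high with its cap, standing in one slot of the carton. Origin under its foot.
- squat_b: A second squat ornament, in the remaining slot. Origin under its foot.
Mind the look-alikes: they are no part of the job. There is more than one size of the rest; the one meant has the size given above.

How it is judged:
On the way:
1. the ornament lies on the cork rest, let go (horizontal distance between ornament and rest below 0.015 m and z of ornament in the frame of rest between 0.03 and 0.042 m and contact force between ornament and the fingers below 0.05 N and linear speed of ornament below 0.03 m/s), for 0.2 s.
At the end, for the whole second after the job is handed in: The ornament lies still and released in the empty pocket, its centre within 7 mm lengthwise and 6 mm sideways of the pocket's centre and 15 to 24 mm above the pocket floor, its long axis within 0.2 rad of the pocket's (either way round) (x of ornament in the frame of liner between -0.007 and 0.007 m and y of ornament in the frame of liner between -0.006 and 0.006 m and z of ornament in the frame of liner between 0.015 and 0.024 m and angle between the x axis of ornament and the x axis of liner, either way round below 0.2 rad and linear speed of ornament below 0.02 m/s); the robot touches nothing.
It fails at once if the ornament is gripped with more than 30 N (60 N over both fingers) (contact force between ornament and the fingers above 60 N).
It fails at once if the ornament is pressed or knocked on tray, rest or carton with more than 18 N (contact force between ornament and tray above 18 N or contact force between ornament and rest above 18 N or contact force between ornament and carton above 18 N).
It fails at once if another ornament is moved by more than 12 mm (distance of any of packed_a, packed_b, squat_a, squat_b from where it was at the start of the episode above 0.012 m).
It fails at once if the ornament falls onto the bare bench (height (world z) of ornament below 0.026 m).
It fails at once if the ornament is let fall more than about 10 mm (untouched by the fingers and faster than 0.45 m/s) (contact force between ornament and the fingers below 0.05 N and linear speed of ornament above 0.45 m/s).
It also fails if it takes over 56 s, if anything falls off the work surface, if the arm or the gripper's body presses on something with over 40 N, if the wrist force passes 120 N, or if a joint passes its speed limit or range.

## Robot

A 7-joint arm with a two-finger parallel gripper is mounted at the origin on the work surface. World frame = base frame: x ahead of the robot, y to its left, z up, the work surface at z = 0. Lengths are in m, angles in rad, forces in N, time in s.
With the tool pointing down it reaches from about 0.4 to 0.85 m from the base axis. Payload 6.9 kg.
Tool frame: the origin (TCP) lies midway between the tips of the shut fingers; the grasp point (between the pads) lies behind it (ctrl.pinch_z is the z of the grasp point in the tool frame, in m); z points along the fingers, y is the direction in which the jaws open and shut (so a half turn about z gives the same grasp; the last joint's range is limited). The gripper opens to 85 mm and grips with 20 to 120 N. Pads are 22 mm wide; open, the fingers measure 114 mm over their backs; the gripper's body (76 mm by 85 mm) begins 54 mm behind the grasp point. The pads swing forward as they close: fully open they stand 13 mm farther back than shut.
Start: joints at [-1.23, 0.507, -0.238, 1.5, 0.126, 1.149, -0.155], TCP at [0.146, 0.608, 0.202] pointing down, gripper open.
Joint ranges: [-3.08, 3.08], [-0.24, 2.05], [-1.43, 1.35], [0, 2.5], [-1.52, 4.66], [0.17, 1.96], [-2.89, 2.89]. Speed limits (rad/s): [2.39, 2.39, 3.14, 3.14, 3.14, 3.14, 3.14].

## Interface

Orientations are given as a unit quaternion [w, x, y, z].
In Python, from station import ctrl, get_state, vision, ticket, models gives the robot as it stands. Calls block until the motion is done:
- ctrl.movep(position, orientation): joint-space move of the TCP to a pose.
- ctrl.movel(position, frame=None, max_speed=0.15): straight line of the TCP; frame=None keeps the orientation; max_speed is the mean speed in m/s.
- ctrl.set_joints(angles): joint-space move.
- ctrl.ungrasp() and ctrl.close_gripper(force=None): open the fingers fully, or close them until they stop; force is the grip in N (None keeps the last).
- ctrl.pause(seconds).
- ctrl.ik(position, orientation): joint angles nearest the present ones, or None.
- get_state(): the state.
- vision.grab_frame(name): name is "scene" or "top"; returns (picture, depth): 400x640x3 uint8, blue, green, red; 400x640 float32, m along the optical axis (not along the pixel's ray), 0 where there is no reading.
- vision.camera_info(name): a dict with "mtx" (3x3 intrinsics, pixels), "R" (3x3) and "t" (3): a world point X has camera coordinates R X + t. Camera axes: x right, y down, z forward; pixel columns grow to the right and rows downward; lengths in m; the calibration is good to about 2 mm. A picture is of the moment at which its call begins. camera_info takes no time and is no camera call.
A pose or a line that the arm cannot do raises ctrl.Unreachable and nothing moves.
- ticket.close_job(): hands the job in, once; it reports no verdict.
Trained networks look in the newest picture that a camera, given by its name, has taken for a name from the list of things; names that differ only in an ending like _2 or _b are one class to them, and where a whole thing is asked for, a point or a joint stands for the part that bears it (a point fixed in the world has none). Each returns a list of dicts, best first, with "p" (0 to 1); they miss things now and then, are a little off and sometimes report something else, mostly with a low value. They report only what shows in the picture. A call takes as long as a camera call. They do not tell look-alikes from the thing itself.
- models.recognise(camera, target): "point" ([column, row] in pixels, amid what is visible of it).
- models.masks_of(camera, target): "mask" (400x640 bool, what is visible of it) and "point" ([column, row] in pixels, amid what is visible of it).
The state is a dict: "time": time; "qpos": joint angles; "qd": joint speeds; "tau": joint torques, N m; "tcp_pos": TCP position; "eef_rot": TCP orientation; "contact_force": force on the tool from outside, world axes, zero at the start; "wrist_torque": the same for the moment, N m; "width": finger opening in m.
Only numpy, scipy, OpenCV 4.12 (cv2) and the standard library are available. Lean on these libraries where they do the work, as an engineer would, in place of code of your own. Each camera call takes 0.05 s, during which the arm holds its last target. There are 200 camera calls.

## Working session

There is one attempt and no reset: what is moved stays moved. The work goes in short steps, each a Python script; the robot and the scene stay as the last script left them, time stands still between calls to the robot, and variables do not carry over. Pictures are saved under pics/ and viewed, about 8 in all and at most 12, crops included, and the job is handed in when it is done.

```bash
ls; mkdir -p pics; python3 - <<'E'
from station import ctrl, get_state, vision, models
import cv2,numpy as np
print(ctrl.pinch_z, get_state()['time'], get_state()['eef_rot'],get_state()['width'])
for c in ("scene","top"):
    im,d=vision.grab_frame(c); cv2.imwrite(f"pics/{c}0.png",im); np.save(f"pics/{c}0d.npy",d)
    ci=vision.camera_info(c); K,R,t=ci["mtx"],ci["R"],ci["t"]
    print(c,"cam pos",-R.T@t,"fwd",R[2],K[0,0])
    for n in ("ornament","carton","rest","tray","liner","packed_a","squat_a"):
        for r in models.masks_of(c,n):
            m=r["mask"]&(d>0); v,u=np.nonzero(m)
            if len(v)==0: continue
            z=d[v,u]; P=(np.linalg.inv(K)@np.vstack([u,v,np.ones_like(u)])*z-t[:,None])
            P=R.T@(np.linalg.inv(K)@np.vstack([u,v,np.ones_like(u)])*z-np.array(t)[:,None])
            print(n,round(r["p"],2),np.round(r["point"]),m.sum(),"med",np.median(P,1).round(3),"lo",np.percentile(P,2,axis=1).round(3),"hi",np.percentile(P,98,axis=1).round(3))
E
```

```text
pics
-0.0187 0.0 [-8.91887634e-05  1.17583261e-01  9.93062635e-01 -8.78171828e-04] 0.08524942961228667
scene cam pos [0.95701579 0.20540114 0.79111071] fwd [-0.50415098 -0.2339362  -0.83132764] 418.0310749788019
ornament 0.96 [463. 267.] 522 med [0.546 0.299 0.049] lo [0.508 0.281 0.022] hi [0.566 0.317 0.057]
rest 0.76 [340. 237.] 367 med [0.56  0.052 0.016] lo [0.535 0.036 0.004] hi [0.582 0.068 0.021]
rest 0.74 [360. 195.] 159 med [0.448 0.045 0.011] lo [0.429 0.033 0.004] hi [0.463 0.057 0.017]
tray 0.72 [341. 235.] 394 med [0.559 0.051 0.016] lo [0.533 0.033 0.   ] hi [0.582 0.068 0.022]
tray 0.67 [230. 190.] 3947 med [ 0.564 -0.214  0.009] lo [ 0.492 -0.362  0.005] hi [ 0.626 -0.091  0.046]
packed_a 0.95 [256. 202.] 402 med [ 0.582 -0.135  0.049] lo [ 0.546 -0.16   0.008] hi [ 0.603 -0.121  0.056]
packed_a 0.89 [225. 185.] 385 med [ 0.563 -0.221  0.048] lo [ 0.529 -0.243  0.028] hi [ 0.584 -0.208  0.056]
squat_a 0.75 [412. 254.] 316 med [0.557 0.198 0.043] lo [0.538 0.181 0.016] hi [0.569 0.215 0.057]
squat_a 0.56 [436. 258.] 285 med [0.55  0.247 0.044] lo [0.536 0.232 0.025] h
[... 446 characters left out ...]
3.] 268 med [0.557 0.05  0.016] lo [0.533 0.033 0.009] hi [0.581 0.066 0.023]
rest 0.22 [456. 189.] 160 med [ 0.534 -0.316  0.017] lo [ 0.515 -0.329  0.014] hi [ 0.554 -0.304  0.02 ]
tray 0.92 [425. 189.] 4193 med [ 0.549 -0.23   0.009] lo [ 0.483 -0.364  0.004] hi [ 0.622 -0.094  0.047]
liner 0.52 [455. 190.] 181 med [ 0.535 -0.316  0.017] lo [ 0.514 -0.33   0.014] hi [ 0.556 -0.303  0.02 ]
packed_a 0.9 [384. 172.] 318 med [ 0.574 -0.139  0.051] lo [ 0.548 -0.16   0.039] hi [ 0.601 -0.122  0.057]
squat_a 0.67 [227. 189.] 176 med [0.539 0.244 0.046] lo [0.523 0.231 0.033] hi [0.557 0.262 0.059]
squat_a 0.65 [248. 186.] 175 med [0.546 0.193 0.046] lo [0.532 0.18  0.031] hi [0.564 0.209 0.059]
```

```bash
cat > h.py <<'E'
from station import ctrl, get_state, vision, models, ticket
import cv2, numpy as np
def cloud(c, d, m=None):
    ci=vision.camera_info(c); K,R,t=map(np.array,(ci["mtx"],ci["R"],ci["t"]))
    m=(d>0) if m is None else m&(d>0)
    v,u=np.nonzero(m)
    return (R.T@(np.linalg.inv(K)@np.vstack([u,v,np.ones_like(u)])*d[v,u]-t.reshape(3,1))).T
def rect(P):
    (c,s,a)=cv2.minAreaRect((P[:,:2]*1000).astype(np.float32)); return np.round(c,1),np.round(s,1),round(a,1)
def q(yaw):  # tool down, tool y axis (jaws) direction at angle yaw from world y
    return np.array([0,np.cos(yaw/2),np.sin(yaw/2),0])
E
python3 - <<'E'
from h import *
ims=[]
for c in ("scene","top"):
    im,d=vision.grab_frame(c)
    for n in ("ornament","rest","liner","tray","carton","packed_a"):
        for r in models.masks_of(c,n):
            if r["p"]<.4: continue
            P=cloud(c,d,r["mask"]); 
            if len(P)<50: continue
            if n in("ornament","packed_a"): P=P[P[:,2]>.026]
            if n=="carton": P=P[P[:,2]>.045]
            x=P[:,:2]-P[:,:2].mean(0); w,v=np.linalg.eigh(x.T@x); e=v[:,1]*np.sign(v[0,1])
            print(c,n,round(r["p"],2),rect(P),"pca",round(np.degrees(np.arctan2(e[1],e[0])),1),"zmed",np.median(P[:,2]).round(4))
t=cv2.resize(cv2.imread("pics/top0.png")[120:260,170:490],None,fx=2.5,fy=2.5,interpolation=2)
s=cv2.resize(cv2.imread("pics/scene0.png")[130:330,170:530],None,fx=2.2,fy=2.2,interpolation=2)
cv2.imwrite("pics/t1.png",t);cv2.imwrite("pics/s1.png",s)
E
```

```text
scene ornament 0.86 (array([537.3, 301.8]), array([36.5, 59.4]), 82.6) pca -7.0 zmed 0.0499
scene rest 0.62 (array([557.6,  50.7]), array([34.5, 49.9]), 86.6) pca -7.8 zmed 0.0155
scene rest 0.6 (array([444.2,  44.6]), array([38.2, 25.4]), 6.0) pca 3.4 zmed 0.0116
scene liner 0.46 (array([ 534. , -315.1]), array([22.4, 43.1]), 77.8) pca -12.7 zmed 0.016
scene tray 0.68 (array([ 550.8, -233.3]), array([294.1, 117. ]), 77.6) pca 77.2 zmed 0.0088
scene tray 0.47 (array([535.5, 246.5]), array([52.4, 38. ]), 10.2) pca 44.5 zmed 0.0427
scene carton 0.57 (array([538.8, 249.6]), array([191.1, 181. ]), 81.2) pca 82.2 zmed 0.0532
scene packed_a 0.91 (array([ 575. , -138.2]), array([38.2, 59.4]), 74.4) pca -16.9 zmed 0.0487
scene packed_a 0.57 (array([ 555.8, -224.1]), array([37.6, 67.4]), 62.5) pca -15.4 zmed 0.0476
top ornament 0.73 (array([535.1, 300.7]), array([36.1, 57. ]), 75.6) pca -13.3 zmed 0.0515
top rest 0.58 (array([558.5,  52.1]), array([37.6, 52.2]), 86.8) pca -11.9 zmed 0.0166
top rest 0.56 (array([539.5, 256.9]), array([222.3, 178.4]), 81.3) pca 75.5 zmed 0.037
top rest 0.54 (array([443.9,  41.6]), array([29.7, 22.3]), 0.0) pca 3.3 zmed 0.0129
top liner 0.67 (array([ 534.5, -316.5]), array([25.9, 44.8]), 76.9) pca -12.8 zmed 0.017
top carton 0.79 (array([538.7, 248.3]), array([195.4, 178.3]), 81.9) pca 80.3 zmed 0.0536
top packed_a 0.86 (array([ 573.8, -140.1]), array([37.9, 60.4]), 78.8) pca -10.2 zmed 0.0509
top packed_a 0.56 (array([ 553.6, -227.3]), array([37.3, 58.3]), 76.4) pca -8.8 zmed 0.0509
```

View pics/t1.png

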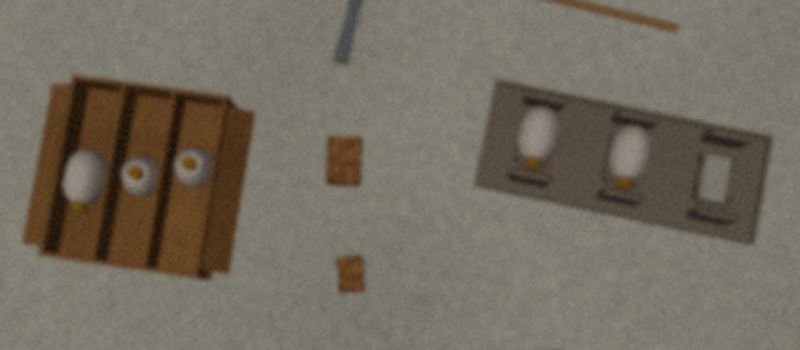

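View pics/s1.png

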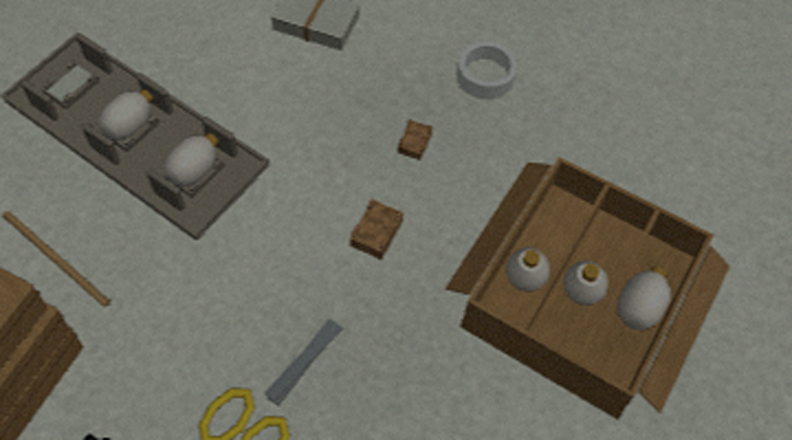

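The top picture is clear: the drop lies in the left (y=+50) slot with its cap towards the robot, the larger cork rest is at crop (344,161), and the empty pocket with the liner is at the right end of the tray at (714,178). The scene view agrees. It shows the cork look-alike at (415,139) to be smaller, and the carton's flaps folded outward.

```bash
python3 - <<'E'
from h import *
def near(P,c,r,z0,z1): return P[(np.hypot(P[:,0]-c[0],P[:,1]-c[1])<r)&(P[:,2]>z0)&(P[:,2]<z1)]
for c in ("scene","top"):
    fr=[vision.grab_frame(c) for _ in range(8)]
    d=np.median([f[1] for f in fr],0).astype(np.float32)
    P=cloud(c,d)
    b=near(P,(.558,.051),.045,-.01,.006); print(c,"bench z",np.median(b[:,2]).round(4))
    R=near(P,(.558,.051),.045,.012,.03); print("rest",rect(R),len(R))
    L=near(P,(.534,-.316),.017,.012,.03); print("liner z",np.median(L[:,2]).round(4))
    O=near(P,(.537,.300),.033,.035,.07); O=O[np.abs((O[:,1]-.300)*.989+(O[:,0]-.537)*.146)<.021]
    u=np.array([.989,-.146]); s=(O[:,:2]-[.537,.3])@u; 
    print("orn s",np.percentile(s,[1,99]).round(4),"top z",np.percentile(O[:,2],98).round(4))
    C=near(P,(.538,.249),.16,.062,.2); print("above .062 near carton",len(C),np.percentile(C,[0,50,100],axis=0).round(3) if len(C) else '')
    im=np.mean([f[0] for f in fr],0).astype(np.uint8)
    if c=="top":
        from functools import reduce
        cv2.imwrite("pics/avg.png",cv2.resize(im[160:210,285:340],None,fx=8,fy=8,interpolation=2))
for n,y in (("pick",81.5),("pick",-98.5),("waist",-5),("waist",175),("tray",-12.6),("tray",167.4)):
    p={"pick":(.537,.3,.1),"waist":(.558,.051,.1),"tray":(.534,-.316,.1)}[n]
    j=ctrl.ik(np.array(p),q(np.radians(y))); print(n,y,None if j is None else np.round(j,2))
E
```

```text
scene bench z -0.0004
rest (array([557.6,  50.5]), array([34. , 48.7]), 87.4) 346
liner z 0.0157
orn s [-0.0297  0.0288] top z 0.0559
above .062 near carton 0 
top bench z 0.0006
rest (array([557.2,  50.3]), array([33.7, 48.2]), 86.9) 264
liner z 0.0166
orn s [-0.0305  0.0264] top z 0.057
above .062 near carton 0 
pick 81.5 [-0.65  0.59  0.16  1.67 -0.11  0.9  -0.59]
pick -98.5 [-0.2   0.63 -0.58  1.66  0.4   0.97  2.07]
waist -5 [-0.49  0.57  0.56  1.82 -0.38  0.86 -1.41]
waist 175 [-0.1   0.51 -0.06  1.81  0.04  0.82  1.31]
tray -12.6 [-0.06  0.83  1.08  1.66 -0.79  1.15 -0.56]
tray 167.4 [ 0.18  0.65  0.54  1.66 -0.39  0.95  2.21]
```

View pics/avg.png

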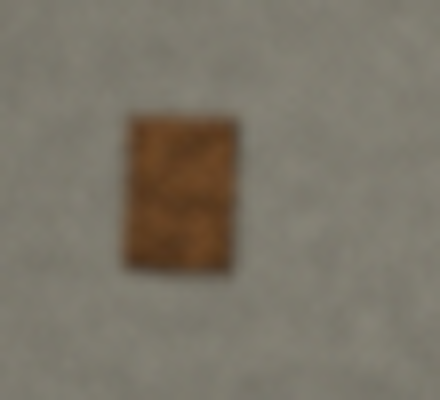

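The averaged view shows the rest at pixels (180,195) of the crop, turned about 3° and 48×34 mm, so it is the right one. Next is the pick across the drop's ends.

```bash
python3 - <<'E'
from h import *
st=lambda s: print(s,round(get_state()['time'],2),np.round(get_state()['tcp_pos'],4),"w",round(get_state()['width'],4),"F",np.round(get_state()['contact_force'],2))
p=np.array([.536,.300,0]); o=q(np.radians(81.5))
ctrl.movep(p+[0,0,.12],o); st("above")
ctrl.movel(p+[0,0,.06]); st("mid")
ctrl.movel(p+[0,0,.016],max_speed=.06); st("down")
im,d=vision.grab_frame("scene"); cv2.imwrite("pics/pre.png",cv2.resize(im[190:340,370:530],None,fx=4,fy=4))
E
```

```text
above 4.12 [0.535  0.302  0.1201] w 0.0854 F [0.5  0.19 0.38]
mid 4.67 [0.536  0.3006 0.0603] w 0.0852 F [-0.55 -0.16 -0.2 ]
down 5.56 [0.5362 0.3001 0.0162] w 0.0857 F [ 0.1   0.37 -0.17]
```

View pics/pre.png

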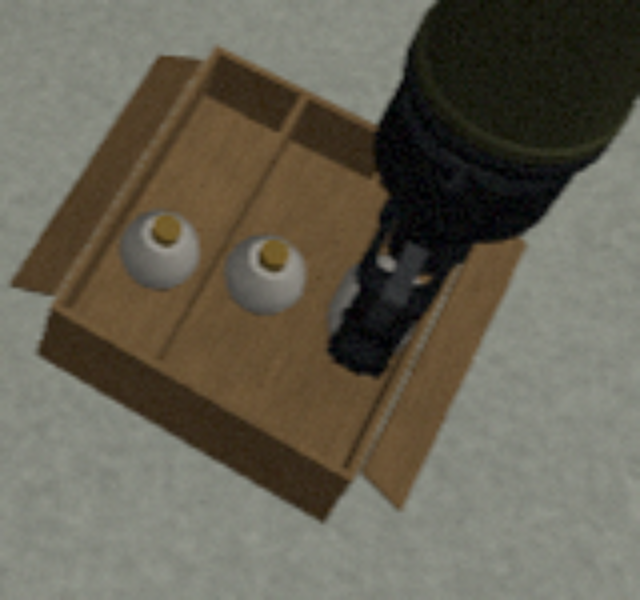

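The fingers straddle the drop along the slot (the white glass shows at (345,300)) with no contact. I'll close at the lowest force and lift a little.

```bash
python3 - <<'E'
from h import *
st=lambda s: print(s,round(get_state()['time'],2),np.round(get_state()['tcp_pos'],4),"w",round(get_state()['width'],4),"F",np.round(get_state()['contact_force'],2))
ctrl.close_gripper(20); st("closed")
p=np.array(get_state()['tcp_pos'])
ctrl.movel(p+[0,0,.02],max_speed=.05); st("up20")
ctrl.pause(.3); st("w")
if get_state()['width']>.055:
    ctrl.movel(p+[0,0,.10],max_speed=.1); st("up")
im,d=vision.grab_frame("scene"); cv2.imwrite("pics/lift.png",cv2.resize(im[150:340,350:530],None,fx=3,fy=3))
E
```

```text
closed 6.21 [0.5367 0.3004 0.0174] w 0.0427 F [-0.43 -0.46  9.61]
up20 6.78 [0.5366 0.3003 0.0373] w -0.0004 F [ 0.31 -0.36  0.15]
w 7.08 [0.5366 0.3003 0.0371] w 0.0002 F [ 0.89  0.64 -0.53]
```

View pics/lift.png

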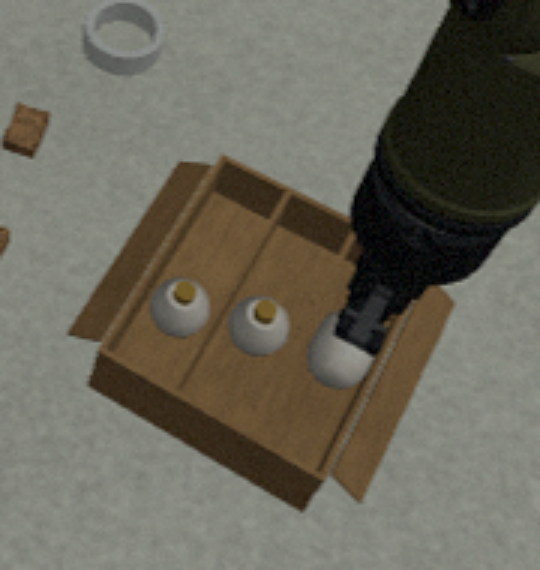

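The ends slipped out: the width is now 0 at low height and there was 9.6 N upward on closing. I'll raise straight up slowly and look from both cameras.

```bash
python3 - <<'E'
from h import *
st=lambda s: print(s,round(get_state()['time'],2),np.round(get_state()['tcp_pos'],4),"w",round(get_state()['width'],4),"F",np.round(get_state()['contact_force'],2))
p=np.array(get_state()['tcp_pos'])
ctrl.movel(p+[0,0,.03],max_speed=.04); st("up")
ctrl.movel(p+[-.02,0.02,.12],max_speed=.15); st("up")
out=[]
for c,(r0,c0) in (("scene",(190,390)),("top",(140,170))):
    im,d=vision.grab_frame(c); out.append(cv2.resize(im[r0:r0+110,c0:c0+110],(395,540),interpolation=2))
    for n in ("ornament","squat_a"):
        for r in models.masks_of(c,n):
            if r["p"]<.3: continue
            P=cloud(c,d,r["mask"]); P=P[P[:,2]>.026]
            if len(P)>50: print(c,n,round(r["p"],2),r["point"],rect(P),np.percentile(P,[2,98],axis=0).round(3).tolist())
cv2.imwrite("pics/after.png",np.hstack(out))
E
```

```text
up 8.03 [0.5364 0.3002 0.067 ] w -0.0001 F [-0.43  0.17 -0.69]
up 8.8 [0.5163 0.3197 0.1563] w -0.0002 F [-0.49  0.27 -0.32]
scene ornament 0.59 [468.2, 266.3] (array([533.9, 303.2]), array([38.3, 60.7]), 83.0) [[0.508, 0.284, 0.031], [0.563, 0.32, 0.057]]
scene squat_a 0.75 [408.5, 252.0] (array([555.8, 197.7]), array([28.8, 36.3]), 8.5) [[0.544, 0.181, 0.031], [0.569, 0.214, 0.057]]
scene squat_a 0.61 [438.2, 259.4] (array([543.4, 249.1]), array([35.4, 37. ]), 29.5) [[0.529, 0.232, 0.03], [0.56, 0.265, 0.057]]
top ornament 0.76 [203.0, 193.1] (array([533.1, 300.5]), array([36.3, 58.3]), 66.8) [[0.508, 0.284, 0.038], [0.56, 0.318, 0.058]]
top squat_a 0.76 [248.3, 185.9] (array([547.8, 194.5]), array([32.3, 29.5]), 2.8) [[0.532, 0.181, 0.038], [0.563, 0.208, 0.059]]
top squat_a 0.67 [226.2, 188.4] (array([539.9, 246.2]), array([32., 36.]), 39.7) [[0.524, 0.232, 0.034], [0.557, 0.263, 0.059]]
```

View pics/after.png

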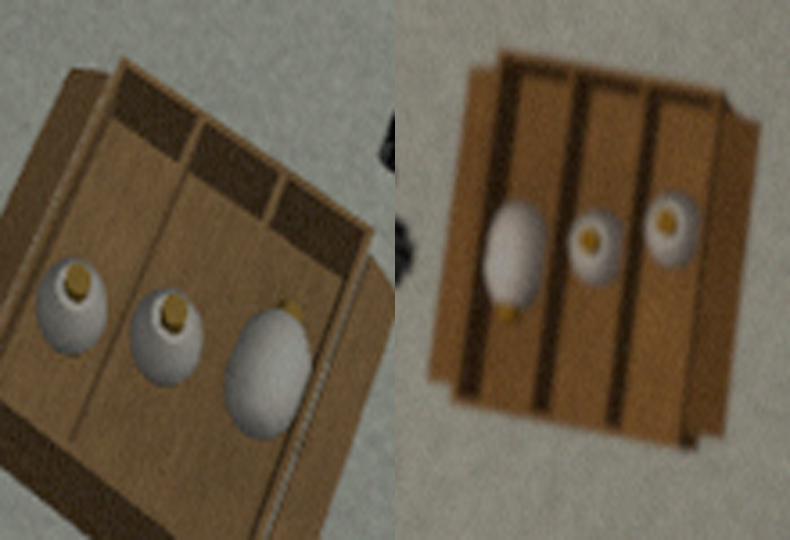

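The drop is back lying in its slot, essentially where it was (scene crop (270,370), top crop (515,255)), so the fingers rode over it. I'll use the two earlier pictures to check how high the fingertips really were.

```bash
python3 - <<'E'
from h import *
ci=vision.camera_info("scene"); K,R,t=map(np.array,(ci["mtx"],ci["R"],ci["t"]))
def pr(X): x=K@(R@np.array(X)+t.ravel()); return (x[:2]/x[2]).round(1)
for z in (.02,.03,.037,.045,.055,.065): print("lift tip",z,pr([.5367,.3003,z]), "pre near fingertip inner/outer",pr([.536+.0425*.989,.300-.0425*.148,z]),pr([.536+.057*.989,.300-.057*.148,z]))
# measured gripper depth now: lowest points near the TCP
s=get_state(); print(s['tcp_pos'])
for c in ("scene","top"):
    im,d=vision.grab_frame(c); P=cloud(c,d); n=np.hypot(P[:,0]-s['tcp_pos'][0],P[:,1]-s['tcp_pos'][1])<.04
    Q=P[n&(P[:,2]>.075)]; print(c,len(Q),np.percentile(Q[:,2],[0,1,5,25]).round(4) if len(Q) else '')
    if c=="scene": cv2.imwrite("pics/grip.png",cv2.resize(im[170:300,440:600],None,fx=4,fy=4))
a=cv2.imread("pics/pre.png"); b=cv2.imread("pics/lift.png")
E
```

```text
lift tip 0.02 [460.9 268.4] pre near fingertip inner/outer [452.1 285. ] [449. 291.]
lift tip 0.03 [462.2 266.3] pre near fingertip inner/outer [453.4 283.1] [450.3 289.1]
lift tip 0.037 [463.1 264.8] pre near fingertip inner/outer [454.3 281.6] [451.1 287.7]
lift tip 0.045 [464.2 263. ] pre near fingertip inner/outer [455.3 280. ] [452.2 286.1]
lift tip 0.055 [465.6 260.8] pre near fingertip inner/outer [456.6 277.9] [453.5 284.1]
lift tip 0.065 [467.  258.6] pre near fingertip inner/outer [458.  275.8] [454.8 282. ]
[0.5164742  0.31987302 0.15635478]
scene 6431 [0.1858 0.2059 0.2901 0.3515]
top 4615 [0.1889 0.2082 0.2425 0.3595]
```

```bash
python3 - <<'E'
from h import *
ci=vision.camera_info("scene"); K,R,t=map(np.array,(ci["mtx"],ci["R"],ci["t"]))
def pr(X): x=K@(R@np.array(X)+t.ravel()); return x[:2]/x[2]
s=get_state(); p=np.array(s['tcp_pos']); im,d=vision.grab_frame("scene"); im=cv2.convertScaleAbs(im,alpha=1.8,beta=20)
r0,c0=(170,400); g=cv2.resize(im[r0:r0+140,c0:c0+200],None,fx=4,fy=4,interpolation=2)
for k,dz in enumerate((0,.0187,.04)):
    u=(pr(p+[0,0,dz])-[c0,r0])*4+2; print(dz,u.round()); cv2.circle(g,tuple(int(x) for x in u),3,[(0,0,255),(0,255,0),(255,0,0)][k],-1)
cv2.imwrite("pics/grip2.png",g); print(s['eef_rot'])
E
```

```text
0 [385. 243.]
0.0187 [399. 221.]
0.04 [417. 196.]
[-1.26740096e-05  7.57661817e-01  6.52647269e-01 -3.34743238e-04]
```

View pics/grip2.png

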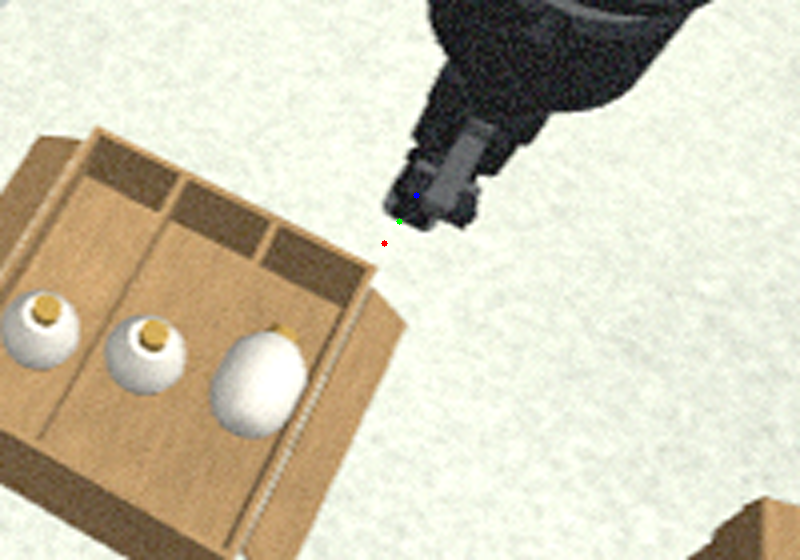

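The red dot is the reported TCP at (385,243), but the real fingertips are at about (425,225). That is roughly 20 mm higher and several mm to the side, so the tool-frame report and the cameras disagree. I'll measure the fingers in the tool frame from the depth.

```bash
python3 - <<'E'
from h import *
s=get_state(); p=np.array(s['tcp_pos']); w,x,y,z=s['eef_rot']
from scipy.spatial.transform import Rotation as Ro
M=Ro.from_quat([x,y,z,w]).as_matrix(); print(M.round(3).tolist(), np.round(s['qpos'],3))
for c in ("scene","top"):
    d=np.median([vision.grab_frame(c)[1] for _ in range(5)],0).astype(np.float32)
    P=(cloud(c,d)-p)@M; P=P[(np.abs(P[:,0])<.08)&(np.abs(P[:,1])<.09)&(P[:,2]<.04)&(P[:,2]>-.25)]
    for a in np.arange(.02,-.2,-.012):
        Q=P[(P[:,2]<=a)&(P[:,2]>a-.012)]
        if len(Q)>8: print(c,"tool z",round(a-.006,3),len(Q),"x",(np.percentile(Q[:,0],[3,97])*1000).round(),"y",(np.percentile(Q[:,1],[3,97])*1000).round())
E
```

```text
[[0.148, 0.989, -0.0], [0.989, -0.148, -0.0], [-0.0, -0.0, -1.0]] [-0.705  0.519  0.177  1.618 -0.103  1.014 -0.646]
scene tool z -0.034 23 x [-9. 12.] y [ 6. 14.]
scene tool z -0.046 48 x [-9. 10.] y [ 6. 14.]
scene tool z -0.082 33 x [-12.  13.] y [ 8. 29.]
scene tool z -0.094 66 x [-15.  17.] y [15. 38.]
scene tool z -0.106 45 x [-15.  18.] y [12. 46.]
scene tool z -0.118 238 x [-14.  17.] y [18. 62.]
scene tool z -0.13 193 x [-17.  20.] y [18. 55.]
scene tool z -0.142 148 x [-16.  15.] y [16. 42.]
scene tool z -0.154 110 x [-15.  12.] y [32. 39.]
scene tool z -0.166 325 x [-33.  34.] y [13. 38.]
scene tool z -0.178 351 x [-34.  34.] y [12. 38.]
scene tool z -0.19 427 x [-34.  33.] y [12. 38.]
scene tool z -0.202 546 x [-33.  34.] y [10. 37.]
top tool z -0.046 42 x [-10.  -3.] y [-13.  13.]
top tool z -0.058 25 x [-10.  -5.] y [-12.  11.]
top tool z -0.07 43 x [-12.   7.] y [-16.  12.]
top tool z -0.082 156 x [-12.   7.] y [-32.  32.]
top tool z -0.094 98 x [-15.   1.] y [-43.  44.]
top tool z -0.106 153 x [-16.   3.] y [-51.  51.]
top tool z -0.118 244 x [-16.  12.] y [-61.  60.]
top tool z -0.13 179 x [-18.  12.] y [-57.  57.]
top tool z -0.142 69 x [-10.   7.] y [-42.  41.]
top tool z -0.154 12 x [-9.  7.] y [-38.  37.]
top tool z -0.166 121 x [-36. -11.] y [-35.  31.]
top tool z -0.178 142 x [-36.  -8.] y [-36.  29.]
top tool z -0.19 162 x [-36.  -8.] y [-36.  32.]
top tool z -0.202 211 x [-36. -13.] y [-34.  28.]
```

Sideways the fingers are centred on the tool axis, but the shut tips lie at tool z of about -29 mm. The reported TCP is therefore about 29 mm beyond the real tips. I'll confirm with a guarded touch of the shut fingertips on bare bench.

```bash
python3 - <<'E'
from h import *
st=lambda s: print(s,round(get_state()['time'],2),np.round(get_state()['tcp_pos'],4),"w",round(get_state()['width'],4),"F",np.round(get_state()['contact_force'],2))
b=np.array([.48,.11,0])
ctrl.movep(b+[0,0,.10],q(np.radians(87.1))); 
ctrl.movel(b+[0,0,-.010],max_speed=.12); st("low")
try:
  for z in np.arange(-.014,-.045,-.002):
    ctrl.movel(b+[0,0,z],max_speed=.02); f=get_state()['contact_force'][2]
    if abs(f)>4: break
finally: st("touch"); print(z)
ctrl.movel(b+[0,0,.10],max_speed=.25); st("up")
E
```

```text
low 11.7 [ 0.4805  0.1103 -0.0095] w -0.0001 F [ 0.13 -0.57  0.07]
touch 14.05 [ 0.4802  0.11   -0.0293] w -0.0002 F [-2.15 -0.5  10.79]
-0.03
up 14.72 [0.4797 0.1101 0.0998] w 0.0003 F [-0.3  -0.58  0.19]
```

Contact came at a reported z of about -0.0285, so the true tips are 28.5 mm above the reported TCP. I'll re-pick with that correction.

```bash
cat >> h.py <<'E'
OFF=.0285   # true shut-tip height above reported TCP
def st(s): g=get_state(); print(s,round(g['time'],2),np.round(g['tcp_pos'],4),"w",round(g['width'],4),"F",np.round(g['contact_force'],2))
E
python3 - <<'E'
from h import *
p=np.array([.534,.3005,0]); o=q(np.radians(81.5))
ctrl.movep(p+[0,0,.09],o)
ctrl.ungrasp(); ctrl.movel(p+[0,0,.04],max_speed=.12); st("mid")
ctrl.movel(p+[0,0,-.013],max_speed=.06); st("down")
if np.abs(get_state()['contact_force']).max()<4:
    ctrl.close_gripper(20); st("closed")
    if .05<get_state()['width']<.066:
        p=np.array(get_state()['tcp_pos'])
        ctrl.movel(p+[0,0,.015],max_speed=.05); st("up15")
        if .05<get_state()['width']<.066: ctrl.movel(p+[0,0,.10],max_speed=.12); st("up")
im,d=vision.grab_frame("scene"); im=cv2.convertScaleAbs(im,alpha=1.6,beta=10);cv2.imwrite("pics/lift2.png",cv2.resize(im[150:320,380:560],None,fx=3,fy=3))
E
```

```text
mid 16.88 [0.5342 0.3005 0.0402] w 0.0857 F [ 0.13 -0.24  0.24]
down 17.91 [ 0.5343  0.3006 -0.0127] w 0.0853 F [ 0.35  0.22 -0.25]
closed 18.26 [ 0.5343  0.3007 -0.0125] w 0.0595 F [-0.36  0.03  3.72]
up15 18.72 [0.5345 0.3006 0.0029] w 0.0593 F [ 0.09 -0.33 -0.54]
up 19.57 [0.5338 0.3005 0.0868] w 0.0592 F [-0.33  0.05  0.21]
```

View pics/lift2.png

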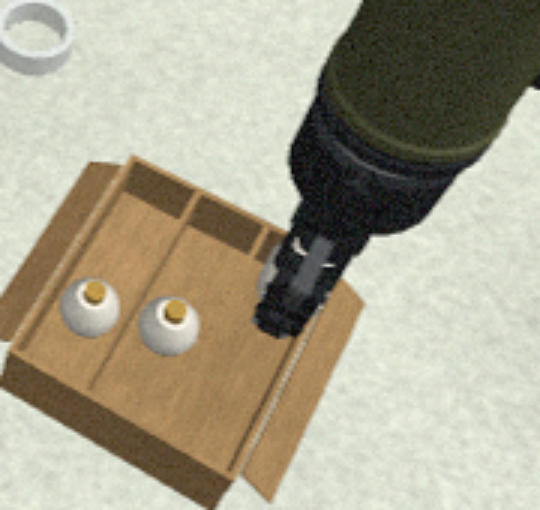

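The slot is empty and the drop hangs between the fingers at a width of 59 mm. Now I'll put it on the rest.

```bash
python3 - <<'E'
from h import *
p=np.array([.5574,.0504,0]); o=q(np.radians(87.1))
ctrl.movep(p+[0,0,.05],o); st("above")
ctrl.movel(p+[0,0,-.004],frame=o,max_speed=.10) if False else ctrl.movel(p+[0,0,-.004],max_speed=.10); st("near")
for z in (-.0075,-.010,-.0115,-.0125):
    ctrl.movel(p+[0,0,z],max_speed=.03); F=get_state()['contact_force'][2]
    if F>2.5: break
st("touch")
ctrl.ungrasp(); st("open"); ctrl.pause(.3)
t=np.array(get_state()['tcp_pos']); ctrl.movel(np.array([t[0],t[1],.08]),max_speed=.15); st("up")
ctrl.movep(np.array([.50,.17,.11]),q(np.radians(87.1))) ; st("aside")
for c in ("scene","top"):
    im,d=vision.grab_frame(c); P=cloud(c,d)
    n=P[(np.hypot(P[:,0]-.5574,P[:,1]-.0504)<.045)&(P[:,2]>.028)&(P[:,2]<.062)]
    print(c,len(n),rect(n) if len(n)>20 else '', "topz",np.percentile(n[:,2],98).round(4), np.percentile(n,[1,99],axis=0).round(4).tolist())
    if c=="scene": cv2.imwrite("pics/rest.png",cv2.resize(im[190:280,290:400],None,fx=4.5,fy=4.5,interpolation=2))
E
```

```text
above 20.62 [0.5576 0.0524 0.0499] w 0.0593 F [-0.02  0.32 -0.28]
near 21.32 [ 0.5577  0.0508 -0.0038] w 0.0595 F [-0.35  0.63 -0.15]
touch 22.08 [ 0.5578  0.0503 -0.0109] w 0.0595 F [-1.55  0.14  7.03]
open 22.47 [ 0.5573  0.0504 -0.0117] w 0.0855 F [0.26 0.76 0.61]
up 23.52 [0.5568 0.0504 0.0794] w 0.0852 F [ 0.2  -0.38 -0.27]
aside 24.12 [0.4993 0.1704 0.1093] w 0.0853 F [ 1.11  0.   -0.55]
scene 432 (array([557.8,  51.4]), array([38.2, 61.8]), 84.5) topz 0.0565 [[0.5294, 0.0326, 0.0315], [0.5879, 0.0696, 0.0572]]
top 323 (array([556.7,  50.8]), array([39.7, 58.7]), 89.1) topz 0.0578 [[0.5281, 0.031, 0.0341], [0.5858, 0.0674, 0.0582]]
```

View pics/rest.png

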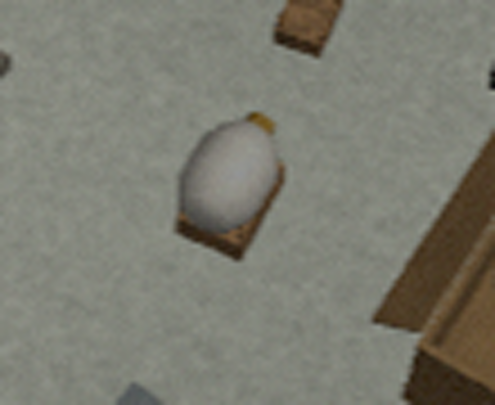

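The drop lies along the rest at picture (230,175), released, top at 57 mm and centred within about 1 mm (the 0.3 s released criterion is met). Next is the waist grip at +2 mm along the axis.

```bash
python3 - <<'E'
from h import *
a=np.radians(-3.); p=np.array([.5573+.002,.0508,0])
T=np.array([.5343,-.3158,0]); best=None
for y in (0,180):
    o=q(a+np.radians(y)); o2=q(np.radians(-12.6+y))
    j=[ctrl.ik(p+[0,0,-.008],o),ctrl.ik(T+[0,0,-.008],o2),ctrl.ik(T+[0,0,.07],o2)]
    print(y,[None if k is None else np.round(k,2).tolist() for k in j])
o=q(a+np.pi)
ctrl.movep(p+[0,0,.07],o); st("above")
ctrl.movel(p+[0,0,.03],max_speed=.12)
ctrl.movel(p+[0,0,-.008],max_speed=.06); st("down")
if np.abs(get_state()['contact_force']).max()<4:
    ctrl.close_gripper(20); st("closed")
    if .034<get_state()['width']<.046:
        t=np.array(get_state()['tcp_pos'])
        ctrl.movel(t+[0,0,.012],max_speed=.04); st("up12")
        ctrl.movel(t+[0,0,.09],max_speed=.12); st("up")
E
```

```text
0 [[-0.42, 0.71, 0.46, 1.91, -0.51, 0.64, -1.26], [0.22, 0.77, 0.47, 1.75, -0.49, 0.74, -0.85], [0.16, 0.69, 0.58, 1.69, -0.46, 0.9, -0.87]]
180 [[0.03, 0.67, -0.26, 1.91, 0.28, 0.6, 1.11], [0.65, 0.73, -0.25, 1.74, 0.26, 0.7, 1.61], [0.63, 0.63, -0.23, 1.68, 0.17, 0.85, 1.68]]
above 25.57 [0.5593 0.0507 0.0699] w 0.0852 F [-0.32  0.61  0.23]
down 26.83 [ 0.5594  0.0509 -0.008 ] w 0.0856 F [-0.22 -0.59 -0.18]
closed 27.32 [ 0.5594  0.0504 -0.0078] w 0.0393 F [-0.12 -1.94  1.62]
up12 27.77 [0.5596 0.0505 0.0045] w 0.0399 F [ 0.16 -0.51 -0.71]
up 28.57 [0.5589 0.0502 0.0816] w 0.0391 F [-0.39 -0.77 -0.9 ]
```

The drop is held at a width of 39 mm round its waist. I'll refine the pocket from its end walls, then go above it and look.

```bash
python3 - <<'E'
from h import *
u=np.array([np.cos(np.radians(-12.6)),np.sin(np.radians(-12.6))]); v=np.array([-u[1],u[0]]); L=np.array([.5343,-.3158])
for c in ("scene","top"):
    d=np.median([vision.grab_frame(c)[1] for _ in range(5)],0).astype(np.float32); P=cloud(c,d)
    X=P[:,:2]-L; s,w=X@u,X@v
    W=(np.abs(s)<.05)&(np.abs(w)<.035)&(P[:,2]>.03)&(P[:,2]<.06)
    for side in (1,-1):
        k=W&(s*side>0); print(c,side,k.sum(),"s",(np.percentile(s[k],[5,50,95])*1000).round(1),"w",(np.percentile(w[k],[3,50,97])*1000).round(1))
    r=[rect(cloud(c,d,m["mask"])) for m in models.masks_of(c,"liner") if m["p"]>.3]; print(r)
t=L+.002*u; p=np.array([*t,0]); o=q(np.radians(167.4))
ctrl.movep(p+[0,0,.07],o); st("above")
im,d=vision.grab_frame("scene"); im=cv2.convertScaleAbs(im,alpha=1.5,beta=10); cv2.imwrite("pics/abv.png",cv2.resize(im[100:240,160:310],None,fx=3.5,fy=3.5,interpolation=2))
E
```

```text
scene 1 83 s [36.4 41.1 42.9] w [-17.7   3.4  19.6]
scene -1 83 s [-41.3 -36.3 -35. ] w [-16.6   3.2  20.3]
[(array([ 534.6, -315.2]), array([26.4, 43.8]), 80.0)]
top 1 77 s [35.5 37.4 42.2] w [-17.    1.4  19.2]
top -1 72 s [-42.5 -39.8 -35.6] w [-17.2   1.   19.4]
[(array([ 533.7, -316.2]), array([22.8, 41.8]), 77.3)]
above 30.55 [ 0.5373 -0.314   0.0701] w 0.0395 F [-0.64 -0.52  0.43]
```

View pics/abv.png

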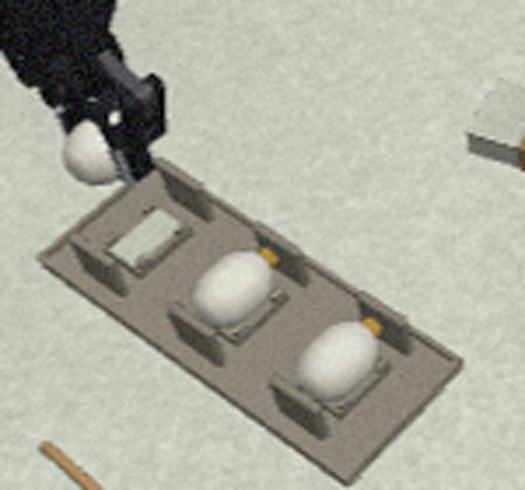

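The drop hangs level above the empty pocket (white end at (95,152)). The end walls put the pocket centre within 1 mm of the liner estimate. I'll check the held drop's reach numerically, then lower in small guarded steps.

```bash
python3 - <<'E'
from h import *
u=np.array([np.cos(np.radians(-12.6)),np.sin(np.radians(-12.6))]); v=np.array([-u[1],u[0]])
C=np.array([.5345,-.3152]); p=np.array([*(C+.002*u),0])
im,d=vision.grab_frame("scene"); g=np.array(get_state()['tcp_pos'])
P=cloud("scene",d,im.min(2)>95); P=P[(np.linalg.norm(P[:,:2]-g[:2],axis=1)<.06)&(P[:,2]>.085)&(P[:,2]<.15)]
s=(P[:,:2]-g[:2])@u; e=np.percentile(s,98); print("wide end s",round(e,4),"z",np.percentile(P[:,2],[2,98]).round(3),len(P))
if abs(e-.028)>.005: raise SystemExit("check grip")
ctrl.movel(p+[0,0,.03],max_speed=.10)
ctrl.movel(p+[0,0,-.004],max_speed=.05); st("near"); f0=get_state()['contact_force'][2]
for z in np.arange(-.005,-.0092,-.0007):
    ctrl.movel(p+[0,0,z],max_speed=.02); F=get_state()['contact_force'][2]
    if F-f0>2: break
st("touch"); print(z)
E
```

```text
wide end s 0.024 z [0.119 0.135] 130
near 32.03 [ 0.5366 -0.3157 -0.0039] w 0.0393 F [-0.95  0.12 -0.17]
touch 33.28 [ 0.5365 -0.3158 -0.0075] w 0.0392 F [-0.83  0.44  2.97]
-0.0078000000000000005
```

It touched at the expected height with 3 N. I'll release, retreat straight up, move aside and verify.

```bash
python3 - <<'E'
from h import *
ctrl.ungrasp(); st("open"); ctrl.pause(.2)
t=np.array(get_state()['tcp_pos']); ctrl.movel(np.array([t[0],t[1],.10]),max_speed=.12); st("up")
ctrl.movep(np.array([.48,-.05,.16]),q(np.radians(167.4))); st("aside")
u=np.array([np.cos(np.radians(-12.6)),np.sin(np.radians(-12.6))]); v=np.array([-u[1],u[0]]); C=np.array([.5345,-.3152])
for c in ("scene","top"):
    im,d=vision.grab_frame(c)
    for n in ("ornament",):
        for r in models.masks_of(c,n):
            P=cloud(c,d,r["mask"]); P=P[P[:,2]>.03]
            if len(P)>100: print(c,round(r["p"],2),rect(P),"topz",np.percentile(P[:,2],97).round(4),"from pocket",[((np.array(rect(P)[0])/1000-C)@k*1000).round(1) for k in (u,v)])
    if c=="scene": cv2.imwrite("pics/end.png",cv2.resize(cv2.convertScaleAbs(im,alpha=1.5,beta=10)[130:250,160:310],None,fx=4,fy=4,interpolation=2))
E
```

```text
open 33.8 [ 0.5364 -0.3156 -0.0079] w 0.0852 F [-0.17 -0.11  0.09]
up 35.05 [ 0.5359 -0.3154  0.0992] w 0.085 F [0.1  1.2  0.29]
aside 36.12 [ 0.4804 -0.0515  0.1597] w 0.0858 F [0.06 0.28 0.11]
scene 0.9 (array([ 537.9, -310.1]), array([35.3, 59.3]), 60.5) topz 0.0556 from pocket [np.float64(2.2), np.float64(5.7)]
top 0.85 (array([ 534.7, -315.4]), array([38.4, 60.4]), 76.9) topz 0.0573 from pocket [np.float64(0.2), np.float64(-0.2)]
```

View pics/end.png

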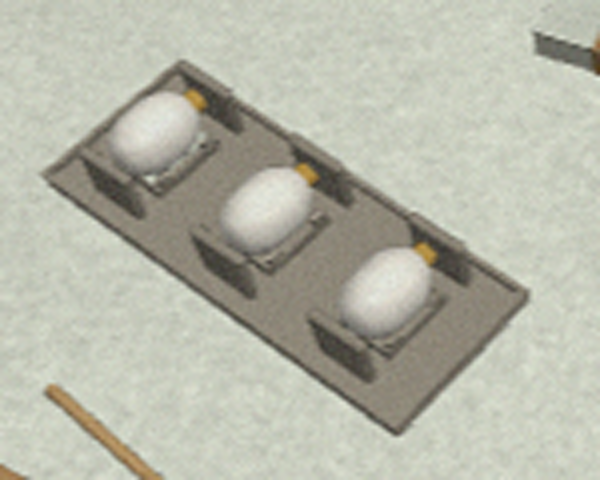

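The drop lies in the pocket at (155,130), in line with the other two, which are unmoved. Top camera: 0.2 mm from the pocket centre in both directions and about 13° yaw, the same as the pocket. The scene camera's box sees only one side and is skewed, as it was earlier for a packed one. I'll hand in.

```bash
python3 -c "
from h import *
ctrl.pause(.3); st('end'); print(ticket.close_job())"
```

```text
end 36.62 [ 0.48   -0.0502  0.1599] w 0.0847 F [ 1.3   0.12 -0.97]
the job is handed in; nothing more can be done
None
```

The drop is lying released in the empty tray pocket, lengthwise, and I handed the job in at 36.6 s. It reported no verdict.

**First pick missed:** the fingers rode over the drop in the carton with about 10 N upward on the tool. It stayed in its slot, 2–3 mm from where it had been. Depth readings and a touch on bare bench showed the real fingertips sit about 28.5 mm above the reported TCP. With that correction the second pick by the ends held at 59 mm width.

**On the rest:** I set it down with a 7 N peak reading and let go. It lay within about 1 mm of the rest's centre, released. I then took it round the waist at 39 mm width.

**In the pocket:** I lowered it in small steps to about 3 N of contact, opened the fingers and backed off.

**Last checks:**
- **Top camera:** 0.2 mm off the pocket centre both ways, yaw about −13° like the pocket, top at 57 mm.
- **Scene camera:** its box disagreed, showing 2 mm lengthwise and 5.7 mm sideways with a skewed angle. I put this down to seeing only one side of the drop. The picture showed it seated like its neighbours.
- **Held-drop check:** the wide end of the held drop read 24 mm from the grip centre against 28 mm expected, within the 5 mm limit I had set.
- **Other ornaments:** the two in the tray looked unmoved in the last picture. The squat ones were last measured after the failed pick and seen again in the picture after the second pick, looking unmoved.

I could not measure the force on the drop during the failed pick beyond that wrist reading.

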